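Park the card terminal in its corner stop

ROBOT

A 7-joint arm with a two-finger parallel gripper is mounted at the origin on a cart in front of the work surface, level with it; the furniture and walls round the work are solid. World frame = base frame: x ahead of the robot, y to its left, z up, the work surface at z = 0. Lengths are in m, angles in rad, forces in N, time in s.
With the tool pointing down it reaches from about 0.425 to 0.925 m from the base axis. Payload 6.8 kg.
Tool frame: the origin (TCP) lies at the very end of the fingers, on their centre line; the grasp point (between the pads) lies 19 mm behind it; z points along the fingers, y is the line along which they close (so a half turn about z gives the same grasp; the last joint's range is limited). The gripper opens to 85 mm and grips with 20 to 120 N. Pads are 22 mm wide; open, the fingers measure 114 mm over their backs; the gripper's body (76 mm by 85 mm) begins 54 mm behind the grasp point. The pads swing forward as they close: fully open they stand 13 mm farther back than shut.
Start: joints at [-1.386, 0.477, 0.022, 1.555, -0.011, 1.109, -0.083], TCP at [0.195, 0.646, 0.231] pointing down, gripper open.
Joint ranges: [-2.96, 2.96], [-0.34, 2.1], [-1.41, 1.46], [0.24, 2.44], [-1.37, 4.51], [0.17, 1.92], [-2.96, 2.96]. Speed limits (rad/s): [2.39, 2.39, 3.14, 3.14, 3.14, 3.14, 3.14].

INTERFACE

Orientations are given as a rotation vector (axis times angle).
In Python, from bench import get_obs, viewer, r gives the robot as it stands. The module is installed in compiled form; this text tells all that it offers.
- The arm moves only by the tool play_rows, never from a script. Its argument "commands" is a list that holds one entry, the list of rows, each a list of 5 numbers: the gripper's target within -1 to 1 (shut at 1, half-way at 0, fully open at -1), then the shift along the tool's x, y, z scaled (see below), then the turn about the tool's z scaled (see below). A call has 1 to 12 rows; each row is the pose to reach, as a shift and turn from the pose commanded when the call began, along the tool's axes at that moment; what a row does not reach only later rows make up. The controller multiplies each number of a shift by 0.2 m and each number of a turn by pi/2 rad. A row lasts 1/12 s, in which the tool goes at most 41.7 mm and 7.16 degrees, less where a joint would pass 70% of its speed; a pose out of reach is approached as far as the arm can. A call with a number of a shift or a turn outside -1 to 1 is refused whole. A call with a gripper value outside its range is refused whole. The fingers move at their own pace and stop on an object; "grip_force" is the grip in N (left out, the last holds). Time passes only in rows, so rows that repeat a pose let the fingers close. It gives the time, the measured TCP pose, the force, the opening and the grip force at its end, in the units of the state.
- get_obs(): the state, without advancing time (a new reading comes with each control period).
- viewer.grab_frame(name): name is "scene" or "top" or "wrist"; returns a dict with "pixels" (480x640x3 uint8, red, green, blue), "fovy" (degrees; the focal length in pixels is half the picture's height over the tangent of half this angle, whatever the lens; pixels are square), "cx", "cy" (the principal point, pixels), "world_to_cam" (4x4, takes a point from world to camera coordinates); the wrist camera has in their place "hand_eye" (4x4, takes a point from camera to tool coordinates, whose origin is the TCP and whose axes are the flange's). Camera axes: x right, y up, looking along -z (the intrinsics and any distortion apply to the point x, -y, -z); pixel columns grow to the right and rows downward; lengths in m; the calibration is good to about 2 mm. A picture is of the moment at which its call begins: read the wrist's pose just before it. There is no depth.
- r.hand_in(): hands the job in; it is judged then, once.
Trained networks look in a picture, given as the dict that the camera call returned (one of the last four; its "shot" number tells which), for a name from the list of things; names that differ only in an ending like _2 or _b are one class to them, and where a whole thing is asked for, a point or a joint stands for the part that bears it (a point fixed in the world has none). Each returns a list of dicts, best first, with "score" (0 to 1); they miss things now and then, are a little off and sometimes report something else, mostly with a low value. They report only what shows in the picture. A call takes as long as a camera call.
- viewer.trace(picture, thing): "pixels" (480x640 bool, what is visible of it) and "rect" ([left, top, right, bottom] in pixels, round what is visible of it).
The state is a dict: "clock": time; "joints": joint angles; "qvel": joint speeds; "tau": joint torques, N m; "tcp_pos": TCP position; "orientation": TCP orientation; "contact_force": force on the tool from outside, world axes, zero at the start; "moment": the same for the moment, N m; "grip_width": finger opening in m; "gripper_force": force on a finger pad.
Only numpy, scipy, OpenCV 4.12 (cv2) and the standard library are available. Lean on these libraries where they do the work, as an engineer would, in place of code of your own. Each camera call takes 0.05 s, during which the arm holds its last target. There are 200 camera calls.

TASK

Push the card terminal along the counter into the corner of the low wooden L-shaped stop, so that it is parked squarely: its long side flush against the long rail and its left end up against the short lip. Only push it with the fingers, keeping it flat on the counter - do not pick it up - and leave everything else standing where it is.

Things in the scene. Friction and masses are not known exactly. Their poses are not given: they have to be found in the camera images.
- card_terminal: Black card terminal lying flat, screen up, loose, 0.2 to 0.45 kg. 170 mm long (its x axis), 76 mm wide (y), 24 mm high, 36 mm at the screen end (+x). Origin: centre of its underside. Upright side faces. Starts nearer than and to the right of its parked place, screen end to the left, up to 0.35 rad out of line with the rail.
- parking_stop: Fixed L-shaped wooden stop, 22 mm high, bars 18 mm thick, turned up to 0.2 rad. Origin: inner corner, on the counter. Long rail on the far side: inner face x = 0, 210 mm from the corner along -y (to the right). Short lip at left: inner face y = 0, 80 mm along -x (to the robot). Parked, the terminal has its centre at x = -38, y = -85 mm here, its length along y.
- counter_bell: Silver dome call bell, 72 mm across, 58 mm high; origin under its centre. Bystander, loose.
- label_roll: White roll of blank labels lying flat, 69 mm across, 30 mm high; origin under its centre. Bystander, loose.
- espresso_cup: White espresso cup with a handle, 60x85x56 mm; origin under its middle. Bystander, loose.
- stamp: Wooden hand stamp with a turned handle, 34x46x67 mm; origin under its centre. Bystander, loose.
- ink_pad: Closed black ink pad, 64x90x14 mm; origin under its centre. Bystander, loose.

How it is judged:
By the outcome, as a careful person would: the job done as asked, in the order asked, and still so for the second after the job is handed in, with the robot touching nothing.
It also fails if it takes over 48 s, if anything falls off the work surface, if the arm or the gripper's body presses on something with over 40 N, if the wrist force passes 120 N, or if a joint passes its speed limit or range.

## Working session

There is one attempt and no reset: what is moved stays moved. The work goes in short steps, Python scripts to look and compute and a tool call to move; the robot and the scene stay as the last step left them, time stands still between calls to the robot, and variables do not carry over. Pictures are saved under pics/ and viewed, at most 10 in all, crops included, and the job is handed in when it is done.

Besides the shell and the picture viewer there is one more tool, called after ">>>" in YAML: its name, and indented under it one key for each argument. play_rows: Moves the arm, as the interface text tells. Shifts and turns lie within -1 to 1; 1 stands for 0.2 m of shift or pi/2 rad of turn. Its arguments: {"type":"object","properties":{"commands":{"type":"array","items":{"type":"array","items":{"type":"array","items":{"type":"number","minimum":-1,"maximum":1}}}},"grip_force":{"type":"number"}},"required":["commands"]}

```bash
mkdir -p pics
cat > h.py <<'E'
import numpy as np, cv2
from bench import get_obs, viewer, r
from scipy.spatial.transform import Rotation as R
def ray(p,uv):
    f=240/np.tan(np.radians(p["fovy"])/2)
    d=np.array([(uv[0]-p["cx"])/f,-(uv[1]-p["cy"])/f,-1.])
    M=np.linalg.inv(np.array(p["world_to_cam"]))
    return M[:3,3],M[:3,:3]@d
def pt(p,uv,z):
    o,d=ray(p,uv); return (o+d*(z-o[2])/d[2])[:2]
def save(p,n): cv2.imwrite(f"pics/{n}.png",p["pixels"][:,:,::-1])
E
python3 - <<'E'
from h import *
o=get_obs(); print({k:np.round(o[k],3) for k in("clock","tcp_pos","orientation","joints")})
print({k:(np.round(v,3).tolist() if k!="pixels" else 0) for k,v in viewer.grab_frame("wrist").items()})
ps={n:viewer.grab_frame(n) for n in("top","scene")}
for n,p in ps.items():
    save(p,n+"0"); print(n,{k:np.round(v,3).tolist() for k,v in p.items() if k!="pixels"})
    for t,z in dict(card_terminal=.028,parking_stop=.022,counter_bell=.03,label_roll=.03,espresso_cup=.03,stamp=.03,ink_pad=.014).items():
        for d in viewer.trace(p,t)[:1]:
            m=d["pixels"].astype(np.uint8)
            c,_=cv2.findContours(m,0,2); c=max(c,key=cv2.contourArea)
            b=cv2.boxPoints(cv2.minAreaRect(c))
            print(n,t,round(d["score"],2),np.round(b).tolist(),"w",[pt(p,q,z).round(3).tolist() for q in b])
E
```

```text
{'clock': np.float64(0.0), 'tcp_pos': array([0.195, 0.646, 0.23 ]), 'orientation': array([-4.580e-01, -3.108e+00,  3.000e-03]), 'joints': array([-1.386,  0.478,  0.022,  1.556, -0.011,  1.109, -0.083])}
{'pixels': 0, 'fovy': 67.218, 'cx': 319.188, 'cy': 243.811, 'hand_eye': [[-0.001, 0.955, 0.298, 0.076], [1.0, 0.0, 0.001, 0.0], [0.001, 0.298, -0.955, -0.143], [0.0, 0.0, 0.0, 1.0]], 'shot': 1}
top {'fovy': 46.575, 'cx': 330.799, 'cy': 234.614, 'world_to_cam': [[0.025, -1.0, -0.001, -0.075], [0.996, 0.025, 0.088, -0.597], [-0.088, -0.003, 0.996, -1.443], [0.0, 0.0, 0.0, 1.0]], 'shot': 2}
top card_terminal 0.75 [[318.0, 255.0], [319.0, 226.0], [383.0, 227.0], [382.0, 257.0]] w [[0.544, -0.029], [0.621, -0.028], [0.622, -0.197], [0.544, -0.197]]
top parking_stop 0.7 [[274.0, 222.0], [276.0, 185.0], [362.0, 189.0], [360.0, 226.0]] w [[0.629, 0.09], [0.729, 0.088], [0.723, -0.141], [0.623, -0.138]]
top counter_bell 0.82 [[215.0, 280.0], [234.0, 260.0], [251.0, 278.0], [232.0, 297.0]] w [[0.473, 0.241], [0.524, 0.193], [0.479, 0.146], [0.429, 0.193]]
top label_roll 0.56 [[195.0, 223.0], [2
[... 1155 characters left out ...]
 [391.0, 228.0]] w [[0.491, 0.138], [0.426, 0.223], [0.535, 0.217], [0.59, 0.138]]
scene label_roll 0.75 [[419.0, 216.0], [444.0, 216.0], [444.0, 237.0], [419.0, 237.0]] w [[0.552, 0.239], [0.571, 0.308], [0.671, 0.256], [0.653, 0.192]]
scene espresso_cup 0.97 [[166.0, 237.0], [171.0, 214.0], [199.0, 220.0], [194.0, 243.0]] w [[0.48, -0.452], [0.356, -0.44], [0.409, -0.365], [0.527, -0.382]]
scene stamp 0.84 [[170.0, 248.0], [187.0, 239.0], [199.0, 263.0], [182.0, 272.0]] w [[0.534, -0.443], [0.504, -0.4], [0.619, -0.375], [0.644, -0.416]]
scene ink_pad 0.67 [[186.0, 279.0], [204.0, 273.0], [210.0, 293.0], [193.0, 299.0]] w [[0.655, -0.409], [0.643, -0.367], [0.722, -0.357], [0.733, -0.396]]
```

Run:
```python
import cv2
im=cv2.imread("pics/top0.png")
cv2.imwrite("pics/top0c.png",cv2.resize(im[160:320,180:500],(800,400),interpolation=cv2.INTER_CUBIC))
```

```text
(no output)
```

View pics/top0c.png

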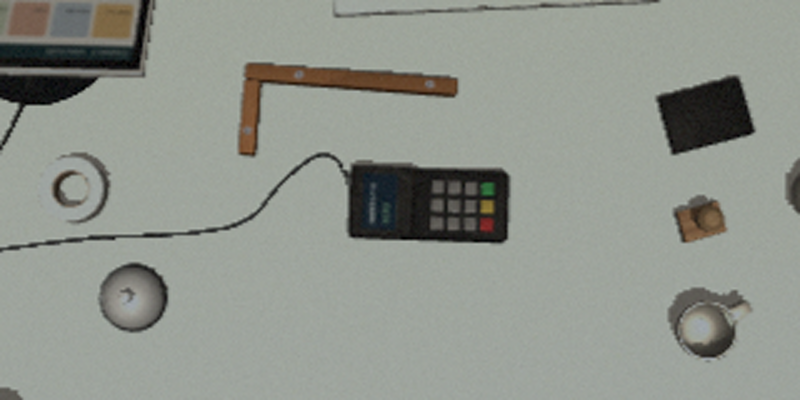

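The top view shows the stop, with its inner corner near crop (259,83) and the rail running right to (457,95). The terminal is at crop (350–508, 165–241), nearer and to the right, with its screen end to the left. The bystanders are well clear. Next I'll fit the angles.

```bash
cat >> h.py <<'E'
def fitpose(p,mask,P0,pts,x0):
    "fit x,y,yaw of a polygon model (silhouette = union of hulls) by soft IoU"
    from scipy.optimize import minimize
    f=240/np.tan(np.radians(p["fovy"])/2); W=np.array(p["world_to_cam"])
    m=cv2.GaussianBlur(cv2.resize(mask.astype(np.float32),None,fx=4,fy=4),(0,0),3)
    def cost(x):
        c,s=np.cos(x[2]),np.sin(x[2]); im=np.zeros(m.shape,np.float32)
        for h in pts:
            h=np.asarray(h,float); w=np.c_[x[0]+c*h[:,0]-s*h[:,1],x[1]+s*h[:,0]+c*h[:,1],h[:,2]]
            q=w@W[:3,:3].T+W[:3,3]; uv=np.c_[p["cx"]-f*q[:,0]/q[:,2],p["cy"]+f*q[:,1]/q[:,2]]
            hull=cv2.convexHull(((uv+.5)*4-.5).astype(np.float32))
            cv2.fillConvexPoly(im,np.round(hull*16).astype(np.int32),1.,cv2.LINE_AA,4)
        return float(((cv2.GaussianBlur(im,(0,0),3)-m)**2).sum()/m.sum())
    r=minimize(cost,x0,method="Nelder-Mead",options=dict(initial_simplex=np.array(x0)+np.array([[0,0,0],[.01,0,0],[0,.01,0],[0,0,.08]]),xatol=1e-4,fatol=1e-5))
    return r.x,r.fun
def box(x0,x1,y0,y1,h): return [[x,y,z] for x in(x0,x1) for y in(y0,y1) for z in(0,h)]
STOP=[box(0,.018,-.21,.018,.022),box(-.08,0.018,0,.018,.022)]
TERM=[box(-.085,.085,-.038,.038,.024),box(.03,.085,-.038,.038,.036)]
def wristpic():
    o=get_obs(); p=dict(viewer.grab_frame("wrist"))
    T=np.eye(4); T[:3,:3]=R.from_rotvec(o["orientation"]).as_matrix(); T[:3,3]=o["tcp_pos"]
    p["world_to_cam"]=np.linalg.inv(T@np.array(p["hand_eye"])); return p,o
def locate(p,t,x0):
    d=viewer.trace(p,t)
    if not d: return None
    return fitpose(p,d[0]["pixels"],None,STOP if t=="parking_stop" else TERM,x0)
def rel(s,t):
    c,n=np.cos(s[2]),np.sin(s[2]); d=t[:2]-s[:2]
    return np.round([1e3*(c*d[0]+n*d[1]),1e3*(-n*d[0]+c*d[1]),np.degrees(t[2]-s[2])-90],1)
E
python3 - <<'E'
from h import *
for n in("top","scene"):
    p=viewer.grab_frame(n)
    s=locate(p,"parking_stop",[.71,.075,-.04]); t=locate(p,"card_terminal",[.583,-.113,1.57])
    print(n,s,t,rel(s[0],t[0]))
E
```

```text
top (array([ 0.71066785,  0.0688078 , -0.04641204]), np.float64(0.07199517637491226)) (array([ 0.58365556, -0.11256714,  1.57118331]), np.float64(0.018430599942803383)) [-118.5 -187.1    2.7]
scene (array([ 0.71123658,  0.06619598, -0.04375279]), np.float64(0.104917511343956)) (array([ 0.58193961, -0.11784896,  1.56689368]), np.float64(0.04664501175284386)) [-121.1 -189.5    2.3]
```

>>> play_rows:
  commands:
    - [[-1, -0.86, -0.5, 0, -0.158], [-1, -0.86, -0.5, 0, -0.158], [-1, -0.86, -0.5, 0, -0.158], [-1, -0.86, -0.5, 0, -0.158], [-1, -0.86, -0.5, 0, -0.158], [-1, -0.86, -0.5, 0, -0.158]]

```text
clock: 1.65
tcp_pos: [0.338, 0.4941, 0.2316]
orientation: [0.088, 3.137, -0.005]
contact_force: [1.6, -1.1, -0.5]
grip_width: 0.0853
gripper_force: 0.0
```

>>> play_rows:
  commands:
    - [[-1, -0.6, -0.95, 0, 0], [-1, -0.6, -0.95, 0, 0], [-1, -0.6, -0.95, 0, 0], [-1, -0.6, -0.95, 0, 0], [-1, -0.6, -0.95, 0, 0]]

```text
clock: 2.07
tcp_pos: [0.4345, 0.3185, 0.2316]
orientation: [0.069, 3.14, 0.001]
contact_force: [0.5, 0.4, -0.4]
grip_width: 0.0856
gripper_force: 0.0
```

>>> play_rows:
  commands:
    - [[-1, -0.15, -1, 0, 0], [-1, -0.15, -1, 0, 0], [-1, -0.15, -1, 0, 0], [-1, -0.15, -1, 0, 0], [-1, -0.15, -1, 0, 0]]

```text
clock: 2.48
tcp_pos: [0.455, 0.1161, 0.2316]
orientation: [0.072, 3.14, 0.0]
contact_force: [0.7, -0.4, -0.0]
grip_width: 0.0851
gripper_force: 0.0
```

>>> play_rows:
  commands:
    - [[-1, 0, -1, 0, 0], [-1, 0, -1, 0, 0], [-1, 0, -1, 0, 0], [-1, 0, -1, 0, 0], [-1, 0, -1, 0, 0], [-1, 0, -1, 0, 0]]

```text
clock: 2.98
tcp_pos: [0.4452, -0.0878, 0.2318]
orientation: [0.085, 3.139, -0.003]
contact_force: [0.5, -0.6, -0.6]
grip_width: 0.0853
gripper_force: 0.0
```

Run:
```python
from h import *
p,o=wristpic(); save(p,"w1"); print(o["tcp_pos"],o["orientation"])
s=locate(p,"parking_stop",[.711,.068,-.045]); t=locate(p,"card_terminal",[.583,-.114,1.57])
print(s,t); print(rel(s[0],t[0]))
```

```text
[ 0.44520882 -0.08777291  0.23184991] [ 8.53297104e-02  3.13930628e+00 -2.99446011e-03]
(array([ 0.70791079,  0.02172439, -0.05190954]), np.float64(1.227494239807129)) (array([ 0.58483949, -0.11479157,  1.56327295]), np.float64(0.062062203884124756))
[-115.8 -142.7    2.5]
```

View pics/w1.png

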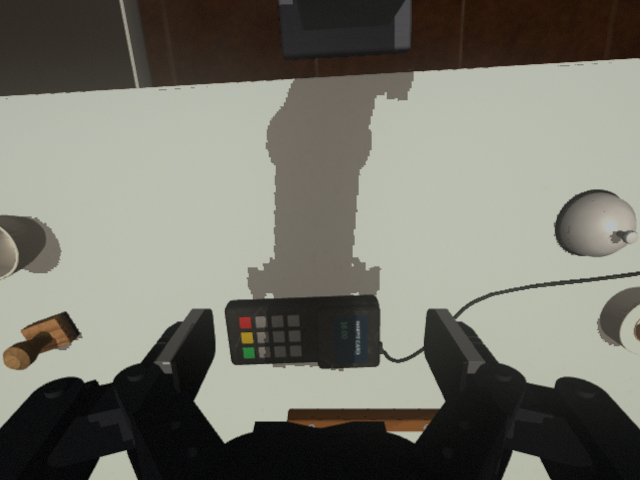

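The wrist view confirms the terminal: it lies at pixels (228–380, 297–367) with a free near side. The rail is partly hidden, so I'll keep the top camera's stop pose.

>>> play_rows:
  commands:
    - [[0, -0.3, -0.12, 0.75, 0], [0, -0.3, -0.12, 0.75, 0], [0, -0.3, -0.12, 0.75, 0], [0, -0.3, -0.12, 0.75, 0], [0, -0.3, -0.12, 0.75, 0], [0, -0.3, -0.12, 0.75, 0], [0, -0.3, -0.12, 0.75, 0]]

```text
clock: 3.72
tcp_pos: [0.5053, -0.1064, 0.0822]
orientation: [0.068, 3.14, 0.001]
contact_force: [-0.2, -0.3, 1.0]
grip_width: 0.0428
gripper_force: 0.0
```

>>> play_rows:
  commands:
    - [[0, 0, -0.04, 0.37, 0], [0, 0, -0.04, 0.37, 0], [0, 0, -0.04, 0.37, 0], [0, 0, -0.04, 0.37, 0], [0, 0, -0.04, 0.37, 0]]

```text
clock: 4.13
tcp_pos: [0.5062, -0.1153, 0.0101]
orientation: [0.069, 3.137, 0.001]
contact_force: [-0.5, 0.2, 0.4]
grip_width: 0.0427
gripper_force: 0.0
```

>>> play_rows:
  commands:
    - [[0, -0.06, 0, 0, 0], [0, -0.12, 0, 0, 0], [0, -0.15, 0, 0, 0], [0, -0.18, 0, 0, 0], [0, -0.21, 0, 0, 0], [0, -0.24, 0, 0, 0], [0, -0.28, 0, 0, 0], [0, -0.32, 0, 0, 0], [0, -0.36, 0, 0, 0], [0, -0.4, 0, 0, 0], [0, -0.44, 0, 0, 0], [0, -0.47, 0, 0, 0]]

```text
clock: 5.13
tcp_pos: [0.5998, -0.1199, 0.0072]
orientation: [0.07, 3.14, -0.0]
contact_force: [-2.6, 1.5, 2.8]
grip_width: 0.0426
gripper_force: 1.2
```

Run:
```python
from h import *
print(get_obs()["tcp_pos"],get_obs()["contact_force"])
for n in("scene","top"):
    p=viewer.grab_frame(n)
    t=locate(p,"card_terminal",[.665,-.114,1.55]); print(n,t, t and rel(np.array([.711,.0685,-.046]),t[0]))
cv2.imwrite("pics/top1c.png",cv2.resize(p["pixels"][160:280,240:440,::-1],(800,480),interpolation=cv2.INTER_CUBIC))
```

```text
[ 0.59980038 -0.11987063  0.00717099] [-2.55951365  1.5302639   2.82660267]
scene (array([ 0.64630816, -0.11927425,  1.55637861]), np.float64(0.05134429782629013)) [ -56.  -190.6    1.8]
top (array([ 0.65725869, -0.11123418,  1.63287844]), np.float64(2.8676130771636963)) [ -45.4 -182.     6.2]
```

View pics/top1c.png

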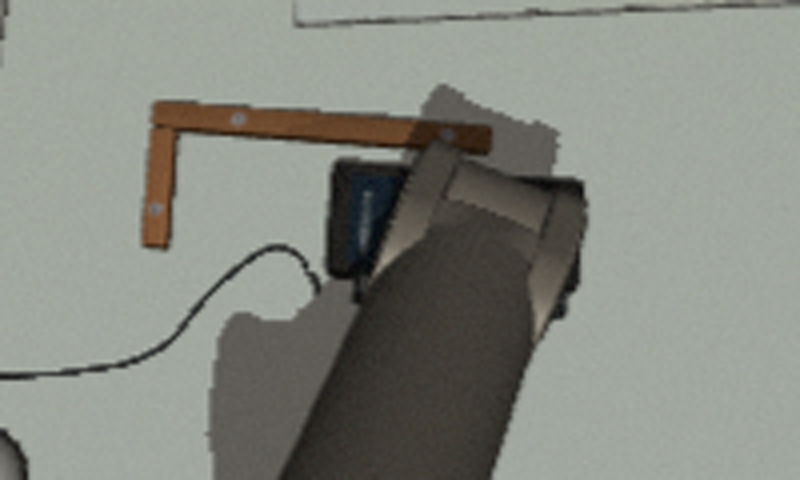

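The terminal is about 18 mm short of the rail and well aligned (screen end at crop 330–410, 155–280). I'll push on to contact.

>>> play_rows:
  commands:
    - [[0, -0.03, 0, 0, 0], [0, -0.06, 0, 0, 0], [0, -0.075, 0, 0, 0], [0, -0.085, 0, 0, 0], [0, -0.09, 0, 0, 0], [0, -0.095, 0, 0, 0], [0, -0.095, 0, 0, 0]]

```text
clock: 5.92
tcp_pos: [0.6152, -0.1205, 0.007]
orientation: [-0.07, -3.136, -0.001]
contact_force: [-6.9, 2.1, 5.5]
grip_width: 0.0428
gripper_force: 3.5
```

>>> play_rows:
  commands:
    - [[0, -0.015, 0, -0.005, 0], [0, -0.025, 0, -0.005, 0], [0, -0.03, 0, -0.005, 0], [0, -0.03, 0, -0.005, 0]]

```text
clock: 6.25
tcp_pos: [0.6153, -0.1205, 0.007]
orientation: [-0.071, -3.125, -0.004]
contact_force: [-20.2, 3.1, 14.6]
grip_width: 0.0428
gripper_force: 10.6
```

>>> play_rows:
  commands:
    - [[0, 0.1, 0, 0, 0], [0, 0.12, 0, -0.1, 0], [1, 0.12, 0, -0.3, 0], [1, 0.1, 0, -0.45, 0], [1, 0.0, -0.3, -0.45, 0], [1, -0.22, -0.45, -0.45, 0], [1, -0.22, -0.61, -0.45, 0], [1, -0.22, -0.61, -0.45, 0], [1, -0.22, -0.61, -0.3, 0], [1, -0.22, -0.61, -0.15, 0], [1, -0.22, -0.61, -0.01, 0], [1, -0.22, -0.61, -0.01, 0]]

```text
clock: 7.25
tcp_pos: [0.6583, -0.2431, 0.0043]
orientation: [-0.07, -3.132, -0.004]
contact_force: [-1.1, 1.5, -1.3]
grip_width: 0.0003
gripper_force: 0.0
```

Run:
```python
from h import *
S=np.array([.711,.0685,-.046]); o=get_obs()
print(o["tcp_pos"],o["contact_force"],rel(S,np.r_[o["tcp_pos"][:2],1.57]))
for n in("scene","top"):
    p=viewer.grab_frame(n)
    t=locate(p,"card_terminal",[.665,-.119,1.53]); print(n,t, t and rel(S,t[0]))
cv2.imwrite("pics/top2c.png",cv2.resize(p["pixels"][160:280,240:440,::-1],(800,480),interpolation=cv2.INTER_CUBIC))
```

```text
[ 0.65832842 -0.2430732   0.00433057] [-1.1471844   1.52153239 -1.34281087] [ -38.3 -313.7    2.6]
scene (array([ 0.65557857, -0.1215738 ,  1.61114976]), np.float64(0.2155924290418625)) [ -46.6 -192.4    4.9]
top (array([ 0.66341277, -0.11383035,  1.53236588]), np.float64(0.05359790846705437)) [ -39.2 -184.3    0.4]
```

View pics/top2c.png

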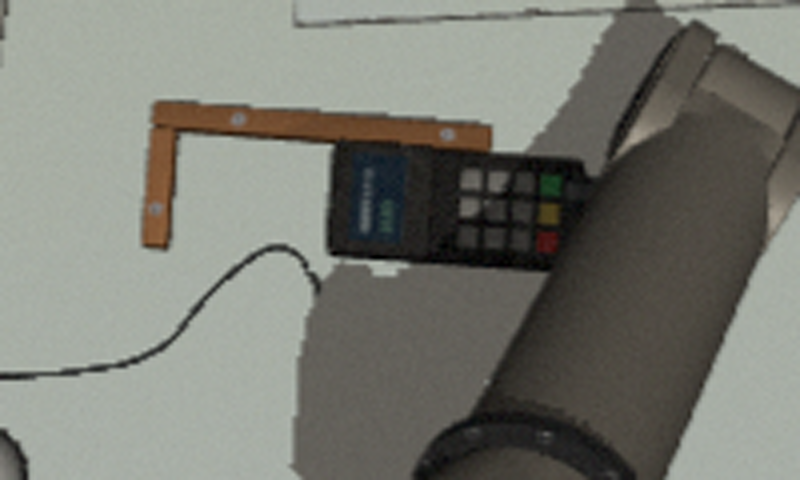

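The terminal now lies flush along the rail (crop 330–580, 140–270). Next I'll slide it left.

>>> play_rows:
  commands:
    - [[1, 0, 0.06, -0.02, 0], [1, 0, 0.11, -0.02, 0], [1, 0, 0.15, -0.02, 0], [1, 0, 0.19, -0.02, 0], [1, 0, 0.23, -0.02, 0], [1, 0, 0.27, -0.02, 0], [1, 0, 0.31, -0.02, 0], [1, 0, 0.35, -0.02, 0], [1, 0, 0.39, -0.02, 0], [1, 0, 0.43, -0.02, 0], [1, 0, 0.47, -0.02, 0], [1, 0, 0.5, -0.02, 0]]

```text
clock: 8.45
tcp_pos: [0.6678, -0.1461, 0.0161]
orientation: [0.071, 3.137, -0.004]
contact_force: [-0.6, -4.7, 6.6]
grip_width: 0.0004
gripper_force: 4.0
```

Run:
```python
from h import *
S=np.array([.711,.0685,-.046]); o=get_obs()
print(o["tcp_pos"],o["contact_force"],rel(S,np.r_[o["tcp_pos"][:2],1.57]))
for n in("scene","top"):
    p=viewer.grab_frame(n)
    t=locate(p,"card_terminal",[.669,-.045,1.53]); print(n,t, t and rel(S,t[0]))
cv2.imwrite("pics/top3c.png",cv2.resize(p["pixels"][160:280,240:440,::-1],(800,480),interpolation=cv2.INTER_CUBIC))
```

```text
[ 0.66775068 -0.14609012  0.01612493] [-0.56477631 -4.65051313  6.6085018 ] [ -33.3 -216.4    2.6]
scene (array([ 0.64909075, -0.04715011,  1.46943897]), np.float64(0.2607004940509796)) [ -56.5 -118.4   -3.2]
top (array([ 0.66367833, -0.03776789,  1.58938657]), np.float64(0.5059446096420288)) [ -42.4 -108.3    3.7]
```

View pics/top3c.png

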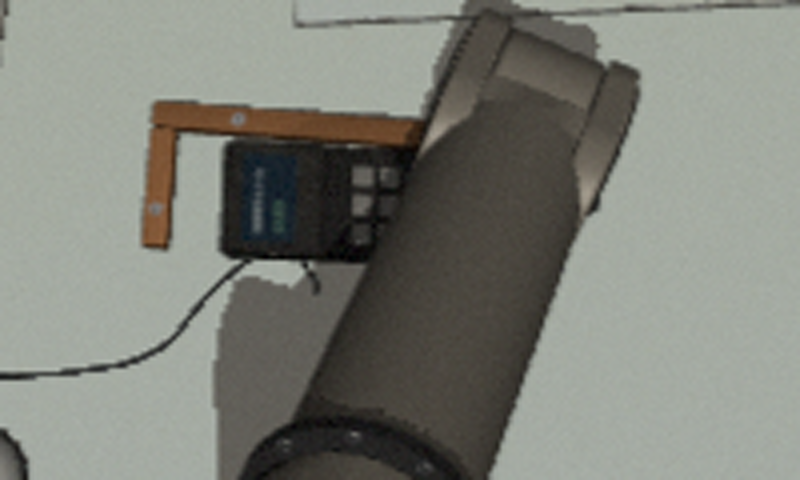

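The terminal is about 25 mm from the lip (lip inner face at crop x=175, terminal's left end at 222). I'll back off a touch, re-centre nearer the robot side, lower the fingers and push on.

>>> play_rows:
  commands:
    - [[1, 0, -0.04, 0, 0], [1, 0.03, -0.05, 0.02, 0], [1, 0.04, -0.05, 0.025, 0], [1, 0.04, -0.02, 0.025, 0], [1, 0.04, 0.02, 0.025, 0], [1, 0.04, 0.045, 0.025, 0], [1, 0.04, 0.07, 0.025, 0], [1, 0.04, 0.09, 0.025, 0], [1, 0.04, 0.105, 0.025, 0], [1, 0.04, 0.115, 0.025, 0], [1, 0.04, 0.115, 0.025, 0]]

```text
clock: 9.57
tcp_pos: [0.6597, -0.1207, 0.0093]
orientation: [0.069, 3.141, 0.001]
contact_force: [0.2, -0.1, -0.1]
grip_width: 0.0003
gripper_force: 0.0
```

>>> play_rows:
  commands:
    - [[1, 0, 0.015, 0, 0], [1, 0, 0.03, 0, 0], [1, 0, 0.04, 0, 0], [1, 0, 0.045, 0, 0], [1, 0, 0.045, 0, 0]]

```text
clock: 9.98
tcp_pos: [0.6598, -0.1134, 0.0095]
orientation: [0.071, 3.141, -0.002]
contact_force: [-0.9, -3.3, 1.1]
grip_width: 0.0002
gripper_force: 1.8
```

>>> play_rows:
  commands:
    - [[1, 0, 0.01, 0, 0], [1, 0, 0.02, 0, 0], [1, 0, 0.03, 0, 0], [1, 0, 0.03, 0, 0]]

```text
clock: 10.32
tcp_pos: [0.6595, -0.1131, 0.0097]
orientation: [0.077, 3.14, -0.011]
contact_force: [-0.8, -13.6, 0.1]
grip_width: -0.0002
gripper_force: 6.9
```

It stopped against the lip with 13.6 N, and the TCP sits where the parked pose puts it. Now I'll go round to the near side for a final press onto the rail.

>>> play_rows:
  commands:
    - [[1, 0, -0.1, 0, 0], [1, 0, -0.14, -0.1, 0], [0, 0, -0.14, -0.3, 0], [0, 0.1, -0.1, -0.45, 0], [0, 0.3, 0.1, -0.45, 0], [0, 0.45, 0.3, -0.45, 0], [0, 0.45, 0.47, -0.45, 0], [0, 0.45, 0.47, -0.45, 0], [0, 0.45, 0.47, -0.3, 0], [0, 0.45, 0.47, -0.15, 0], [0, 0.45, 0.47, 0, 0], [0, 0.45, 0.47, 0, 0]]

```text
clock: 11.32
tcp_pos: [0.5707, -0.0071, 0.0046]
orientation: [-0.067, -3.132, -0.001]
contact_force: [-1.1, 0.2, 0.5]
grip_width: 0.0428
gripper_force: 0.0
```

Run:
```python
from h import *
S=np.array([.711,.0685,-.046]); o=get_obs()
print(o["tcp_pos"],o["contact_force"],rel(S,np.r_[o["tcp_pos"][:2],1.57]))
for n in("scene","top"):
    p=viewer.grab_frame(n)
    t=locate(p,"card_terminal",[.669,-.018,1.53]); print(n,t, t and rel(S,t[0]))
cv2.imwrite("pics/top4c.png",cv2.resize(p["pixels"][160:280,240:440,::-1],(800,480),interpolation=cv2.INTER_CUBIC))
```

```text
[ 0.57069557 -0.0071124   0.00460516] [-1.11904433  0.24390317  0.47522398] [-136.7  -82.     2.6]
scene (array([ 0.65192807, -0.01424038,  1.47479536]), np.float64(0.2679697573184967)) [-55.2 -85.4  -2.9]
top (array([ 0.67117459, -0.01477838,  1.48502734]), np.float64(0.34405454993247986)) [-36.  -85.   -2.3]
```

View pics/top4c.png

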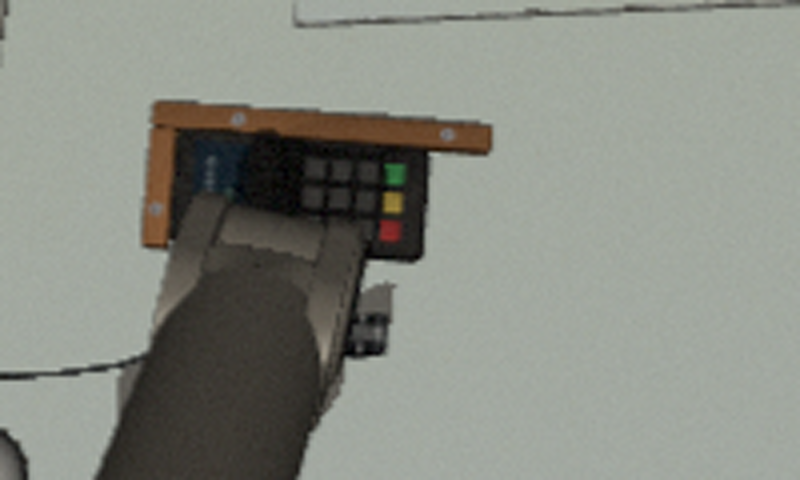

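The terminal sits in the corner (crop 172–425, 130–260). One gentle press onto the rail to make it flush.

>>> play_rows:
  commands:
    - [[0, -0.08, 0, -0.01, 0], [0, -0.15, 0, -0.01, 0], [0, -0.2, 0, -0.01, 0], [0, -0.22, 0, -0.01, 0], [0, -0.235, 0, -0.01, 0], [0, -0.25, 0, -0.01, 0], [0, -0.26, 0, -0.01, 0], [0, -0.265, 0, -0.01, 0], [0, -0.265, 0, -0.01, 0]]

```text
clock: 12.27
tcp_pos: [0.6209, -0.0113, 0.0106]
orientation: [-0.072, -3.129, -0.001]
contact_force: [-15.5, 0.2, 11.0]
grip_width: 0.0429
gripper_force: 7.4
```

>>> play_rows:
  commands:
    - [[0, 0.1, 0, 0, 0], [0, 0.25, 0, -0.05, 0], [0, 0.4, 0, -0.2, 0], [0, 0.6, 0, -0.4, 0], [0, 0.65, 0, -0.6, 0], [0, 0.65, 0, -0.8, 0], [0, 0.65, 0, -0.95, 0], [0, 0.65, 0, -0.95, 0], [0, 0.65, 0, -0.95, 0], [0, 0.65, 0, -0.95, 0]]

```text
clock: 13.1
tcp_pos: [0.497, -0.005, 0.2014]
orientation: [0.07, 3.14, 0.001]
contact_force: [-0.3, -0.6, -0.6]
grip_width: 0.0426
gripper_force: 0.0
```

Run:
```python
from h import *
o=get_obs(); print(o["tcp_pos"],o["contact_force"])
for n in("scene","top"):
    p=viewer.grab_frame(n)
    s=locate(p,"parking_stop",[.711,.068,-.045]);t=locate(p,"card_terminal",[.669,-.018,1.53]); print(n,s,t, s and t and rel(s[0],t[0]))
    for b in("counter_bell","label_roll","espresso_cup","stamp","ink_pad"): print(b,[d["rect"] for d in viewer.trace(p,b)[:1]])
cv2.imwrite("pics/top5c.png",cv2.resize(p["pixels"][170:245,260:360,::-1],(800,600),interpolation=cv2.INTER_CUBIC))
p,o=wristpic(); save(p,"w5")
```

```text
[ 0.49698858 -0.005009    0.20140657] [-0.33802484 -0.57191418 -0.56361603]
scene (array([ 0.71360013,  0.06856865, -0.05672309]), np.float64(0.11565455794334412)) (array([ 0.64987587, -0.01297122,  1.45954922]), np.float64(0.30410701036453247)) [-59.  -85.   -3.1]
counter_bell []
label_roll [[420.5, 214.9, 441.8, 239.3]]
espresso_cup [[170.3, 216.6, 197.3, 244.5]]
stamp [[176.5, 240.2, 196.4, 272.1]]
ink_pad [[190.0, 277.2, 207.9, 298.8]]
top (array([ 0.71237124,  0.06956946, -0.05405142]), np.float64(0.06440112739801407)) (array([ 0.66870469, -0.01394599,  1.51649402]), np.float64(0.027443507686257362)) [-39.1 -85.8  -0. ]
counter_bell [[220.5, 264.5, 248.1, 294.3]]
label_roll [[195.5, 225.3, 222.5, 248.0]]
espresso_cup [[450.0, 281.5, 477.7, 302.4]]
stamp [[451.6, 242.8, 473.2, 262.5]]
ink_pad [[441.3, 192.9, 481.2, 219.8]]
```

View pics/top5c.png

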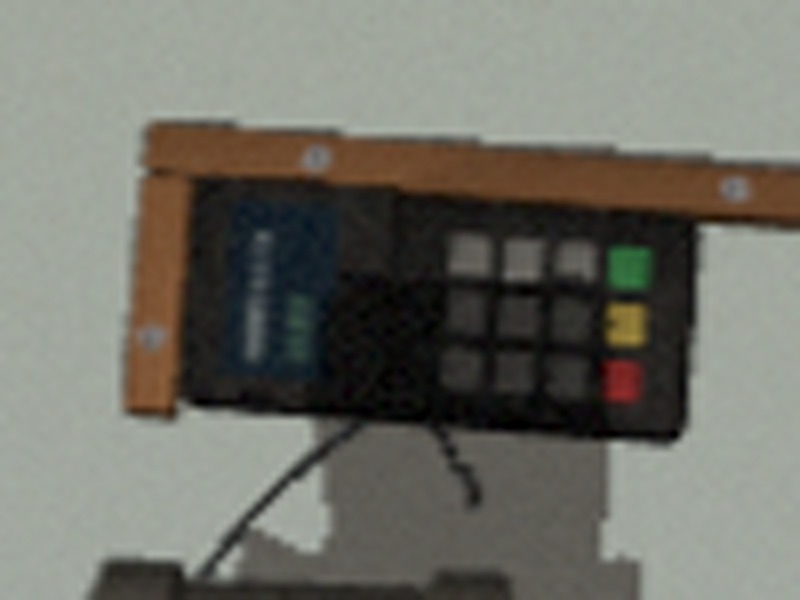

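View pics/w5.png

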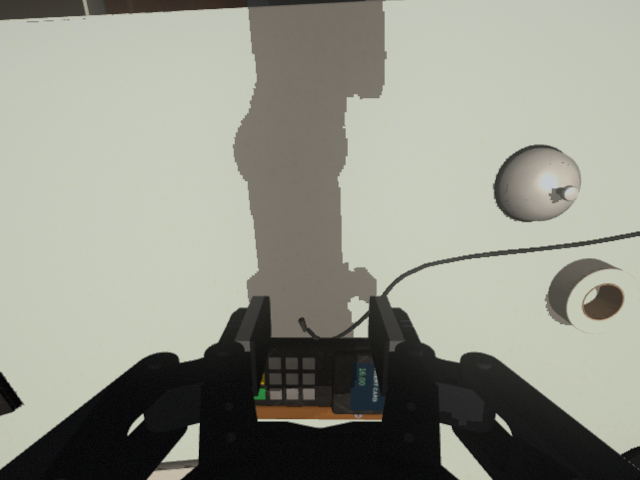

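The top view shows the terminal squarely in the corner: the long side is on the rail, the left end is at the lip (crop 185–700, 180–440), and the fit gives (-39, -86) mm and 0.0°. The wrist view shows the fingers clear of it and the bell and roll in place.

```bash
python3 -c "
from bench import r
print(r.hand_in())"
```

```text
the job is handed in; nothing more can be done
None
```

The card terminal is parked in the corner of the stop and the job is handed in: the top camera puts it about 1 mm from its parked position with no measurable tilt, and no bystander appears to have moved.

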